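# Dismantle a consolidation cell after the test

### The arm

A 7-joint arm with a two-finger parallel gripper is mounted at the origin on the work surface. World frame = base frame: x ahead of the robot, y to its left, z up, the work surface at z = 0. Lengths are in m, angles in rad, forces in N, time in s.
With the tool pointing down it reaches from about 0.425 to 0.875 m from the base axis. Payload 4.7 kg.
Tool frame: the origin (TCP) lies midway between the tips of the shut fingers; the grasp point (between the pads) lies 19 mm behind it; z points along the fingers, y is the line along which they close (so a half turn about z gives the same grasp; the last joint's range is limited). The gripper opens to 87 mm and grips with 3 to 60 N. Pads are 19 mm wide; open, the fingers measure 117 mm over their backs; the gripper's body (75 mm by 190 mm) begins 51 mm behind the grasp point.
Start: joints at [-1.296, 0.321, -0.07, 1.45, 0.023, 1.371, -0.057], TCP at [0.168, 0.628, 0.19] pointing down, gripper open.
Joint ranges: [-2.86, 2.86], [-0.3, 2.09], [-1.38, 1.24], [0.06, 2.45], [-1.56, 4.7], [0.09, 2.05], [-2.69, 2.69]. Speed limits (rad/s): [2.57, 2.57, 3.14, 3.14, 3.14, 3.14, 3.14].

### API

Orientations are given as a rotation vector (axis times angle).
In Python, from bench import ctrl, get_image, calibration gives the robot as it stands.
- The arm moves only by the tool apply_moves, never from a script. Its arguments are lists of equal length, an entry for each row: "dp": the shift along the tool's x, y, z in m, a list of three; "twist": the turn, a rotation vector about the tool's x, y, z in rad, a list of three; "fingers": the closure, from 0 (fully open) to 1 (shut). In form: {"dp": [[dx, dy, dz], ...], "twist": [[ax, ay, az], ...], "fingers": [fingers, ...]}. A call has 1 to 10 rows; each row shifts and turns the commanded pose from where the row before left it, along the tool's axes as they then stand; what a row does not reach is not made up. A row lasts 1/10 s, in which the tool goes at most 50 mm and 8.59 degrees, less where a joint would pass 70% of its speed; a pose out of reach is approached as far as the arm can. A call is refused whole if a number of a shift passes 0.05 or a number of a turn 0.15, either way. A call with a gripper value outside its range is refused whole. The fingers move at their own pace and stop on an object; "newtons" is the grip in N (left out, the last holds). Time passes only in rows, so rows that do not move let the fingers close. It gives the time, the measured TCP pose, the force, the opening and the grip force at its end, in the units of the state.
- ctrl.get_state(): the state, without advancing time (a new reading comes with each control period).
- get_image(name): name is "scene" or "top"; returns the picture (420x560x3 uint8, red, green, blue); there is no depth.
- calibration(name): a dict with "fx", "fy", "cx", "cy" (pixels), "k1" (the pictures are not rectified: a ray, as slopes to the right and down, at radius r is drawn at 1 + k1 r^2 times it, then the intrinsics apply), "eye" and "attitude" of the camera in the world. Camera axes: x right, y up, looking along -z (the intrinsics and any distortion apply to the point x, -y, -z); pixel columns grow to the right and rows downward; lengths in m; the calibration is good to about 2 mm. A picture is of the moment at which its call begins. calibration takes no time and is no camera call.
- ctrl.close_job(): hands the job in; it is judged then, once.
The state is a dict: "time": time; "joint_positions": joint angles; "qd": joint speeds; "joint_torque": joint torques, N m; "position": TCP position; "tool_rot": TCP orientation; "ft_force": force on the tool from outside, world axes, zero at the start; "torque": the same for the moment, N m; "grip_width": opening from 0.0 (shut) to 1.0 (fully open); "grip_force": force on a finger pad.
Only numpy, scipy, OpenCV 4.12 (cv2) and the standard library are available. Lean on these libraries where they do the work, as an engineer would, in place of code of your own. Each camera call takes 0.05 s, during which the arm holds its last target. There are 200 camera calls.

### The job

The consolidation test on the cured soil-cement specimen is finished, so take the stack on the cell base apart: put the loading cap in the rectangular tray, the small porous disc in the small round pan, the brass ring with its specimen on the balance pan, and the large porous disc in the large round pan. Set each piece down flat and right way up in the middle of its place without dropping it. Leave the dial gauge where it lies.

Things in the scene. Friction and masses are not known exactly. Their poses are not given: they have to be found in the camera images.
- cell_base: Cell base, fixed: aluminium disc 120 mm across, 22 mm high, with a raised round seat in the middle (66 mm across, top 26 mm above the bench) and a brass nipple 36 mm out of its side along its +x. Origin: centre of its underside; z up. The loose stack stands on the seat, centred to 1 to 2 mm; bottom to top: large disc, ring, small disc, cap; its top is 94 mm above the bench.
- cap: Loading cap, stainless steel, topmost in the stack: a flange 38 mm in diameter and 8 mm thick with a row of small holes, and on it a central boss 22 mm in diameter and 16 mm high to grip; 24 mm high in all, about 110 g. Origin: centre of its underside; z up through the boss. Place: the rectangular tray.
- small_disc: Small (upper) porous disc, pale cream-grey sintered stone, 48 mm in diameter and 12 mm thick, about 40 g, second from the top. Origin: centre of its underside; z up. Place: the small round pan.
- ring: Brass specimen ring filled with the hard brown soil-cement specimen, one rigid piece: 57 mm outer diameter, 20 mm high, about 180 g, third from the top. Origin: centre of its underside; z up. Place: the pan of the balance.
- large_disc: Large (lower) porous disc, pale cream-grey sintered stone, 66 mm in diameter and 12 mm thick, about 75 g, lowest in the stack, on the seat of the cell base. Origin: centre of its underside; z up. Place: the large round pan.
- tray: Rectangular white enamel tray with a blue rim, fixed: 130 mm along its x, 170 mm along its y, walls 3 mm thick and 16 mm high, inner floor 3 mm above the bench. Origin: centre of its underside on the bench; z up.
- small_pan: Small round stainless pan, fixed: 132 mm across the rim, 14 mm high, wall 2.5 mm leaning slightly outwards (about 121 mm across inside at the floor), inner floor 3 mm above the bench. Origin: centre of its underside on the bench; z up.
- balance: Laboratory balance in a cream case, fixed. Round steel pan 110 mm across, no rim, its flat top 62 mm above the bench. Origin: on the bench straight under the pan's centre; z up. The case (52 mm high, 160 mm wide along its y) reaches 120 mm to its -x side (display, keys) and 70 mm to its +x side.
- large_pan: Large round stainless pan, fixed: 172 mm across the rim, 14 mm high, wall 2.5 mm leaning slightly outwards (about 161 mm across inside at the floor), inner floor 3 mm above the bench. Origin: centre of its underside on the bench; z up.
- dial_gauge: Dial gauge lying loose on the bench, face up: round steel case 56 mm in diameter and 18 mm high with a white dial; its stem sticks 80 mm out from the centre along its own +x and is about 8 mm thick; a short knob on the other side. Origin: centre of the case's underside; z up. It stays where it lies.
Things that resemble listed ones, but are neither listed nor needed, are in the scene too. Several things have the shape of the ring; the one meant has the colours described above.

How it is judged:
At the end, for the whole second after the job is handed in: Cap on the tray's floor, small disc on the small pan's floor, ring on the balance pan, large disc on the large pan's floor: each within 15 mm of the middle, resting (3 mm in height), right way up (0.1 rad), released, at rest; dial gauge within 20 mm of where it lay (horizontal distance between cap and tray below 0.015 m and z of cap in the frame of tray below 0.006 m and angle between each of cap, small_disc, ring, large_disc's own z axis and vertical below 0.1 rad and horizontal distance between small_disc and small_pan below 0.015 m and z of small_disc in the frame of small_pan below 0.006 m and horizontal distance between ring and balance below 0.015 m and z of ring in the frame of balance between 0.059 and 0.065 m and horizontal distance between large_disc and large_pan below 0.015 m and z of large_disc in the frame of large_pan below 0.006 m and linear speed of each of cap, small_disc, ring, large_disc below 0.02 m/s and distance of dial_gauge from where it was at the start of the episode below 0.02 m); the robot touches nothing.
It fails at once if a piece is dropped, thrown or carried loose on another at speed (faster than 0.5 m/s while the fingers do not hold it) ((linear speed of cap above 0.5 m/s and contact force between the fingers and cap below 0.5 N) or (linear speed of small_disc above 0.5 m/s and contact force between the fingers and small_disc below 0.5 N) or (linear speed of ring above 0.5 m/s and contact force between the fingers and ring below 0.5 N) or (linear speed of large_disc above 0.5 m/s and contact force between the fingers and large_disc below 0.5 N)).
It fails at once if the dial gauge is pushed more than 20 mm from where it lay (distance of dial_gauge from where it was at the start of the episode above 0.02 m).
It also fails if it takes over 112 s, if anything falls off the work surface, if the arm or the gripper's body presses on something with over 40 N, if the wrist force passes 120 N, or if a joint passes its speed limit or range.

## Working session

There is one attempt and no reset: what is moved stays moved. The work goes in short steps, Python scripts to look and compute and a tool call to move; the robot and the scene stay as the last step left them, time stands still between calls to the robot, and variables do not carry over. Pictures are saved under pics/ and viewed, at most 14 in all, crops included, and the job is handed in when it is done.

Besides the shell and the picture viewer there is one more tool, called after ">>>" as a command line: name --argument value ..., lists and objects as JSON in quotes. apply_moves: Moves the arm, as the interface text tells. Its arguments: {"type":"object","properties":{"dp":{"type":"array"},"twist":{"type":"array"},"fingers":{"type":"array"},"newtons":{"type":"number"}},"required":["dp","twist","fingers"]}

```bash
mkdir -p pics; ls; cat > h.py <<'E'
import numpy as np, cv2
from scipy.spatial.transform import Rotation as R
from bench import ctrl, get_image, calibration
def att(c):
    a=np.array(c["attitude"],float)
    if a.shape==(3,3): return a
    return (R.from_rotvec(a) if a.size==3 else R.from_quat(a)).as_matrix()
def snap(n,f):
    im=get_image(n); cv2.imwrite(f"pics/{f}.png",im[:,:,::-1]); return im
def ray(n,u,v):
    c=calibration(n); d=np.array([(u-c["cx"])/c["fx"],(v-c["cy"])/c["fy"]]); s=d.copy()
    for _ in range(20): s=d/(1+c["k1"]*(s@s))
    return np.array(c["eye"]), att(c)@np.array([s[0],-s[1],-1])
def unproj(n,u,v,z):
    e,d=ray(n,u,v); return e+d*(z-e[2])/d[2]
def proj(n,p):
    c=calibration(n); q=att(c).T@(np.array(p)-np.array(c["eye"])); s=np.array([q[0],-q[1]])/-q[2]
    s=s*(1+c["k1"]*(s@s)); return s*[c["fx"],c["fy"]]+[c["cx"],c["cy"]]
E
python3 - <<'E'
from h import *
for n in("top","scene"): snap(n,n+"0"); print(calibration(n))
print(ctrl.get_state())
E
```

```text
pics
{'fx': 396.3393939924969, 'fy': 396.3393939924969, 'cx': 285.15073373541975, 'cy': 207.5504073238667, 'k1': -0.062044534952082994, 'eye': array([0.40605173, 0.02901779, 1.08212521]), 'attitude': array([ 0.11025005, -0.08178205, -1.59884491])}
{'fx': 434.1699381362026, 'fy': 434.1699381362026, 'cx': 280.0067694450504, 'cy': 208.36500288285978, 'k1': -0.060520456241812785, 'eye': array([ 1.2769834 , -0.16446245,  0.66665142]), 'attitude': array([0.79462776, 0.6085467 , 1.17779951])}
{'time': 0.1, 'joint_positions': array([-1.29593758,  0.32173216, -0.07006775,  1.45155785,  0.02260856,
        1.3707877 , -0.05692956]), 'qd': array([-0.00016375, -0.00038382,  0.0008391 , -0.00444117, -0.0003384 ,
        0.00029711,  0.00031165]), 'joint_torque': array([-4.72512602e-04, -4.92570448e+01, -4.05850746e-01, -3.13400817e+01,
       -6.42899587e-02,  3.95216479e-02,  5.73187049e-05]), 'position': array([0.16750094, 0.62747997, 0.18917922]), 'tool_rot': array([-4.08449311e-01, -3.11481101e+00,  2.66213114e-03]), 'ft_force': array([ 0.21145391, -0.29910331,  0.43005249]), 'torque': array([ 0.00696152,  0.00882026, -0.03753446]), 'grip_force': 0.0, 'grip_width': 1.0042384596879879}
```

View pics/top0.png

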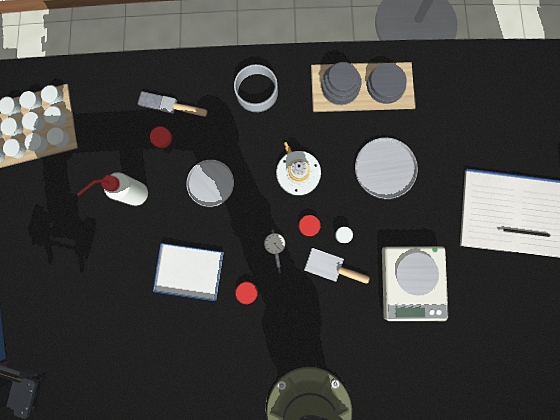

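View pics/scene0.png

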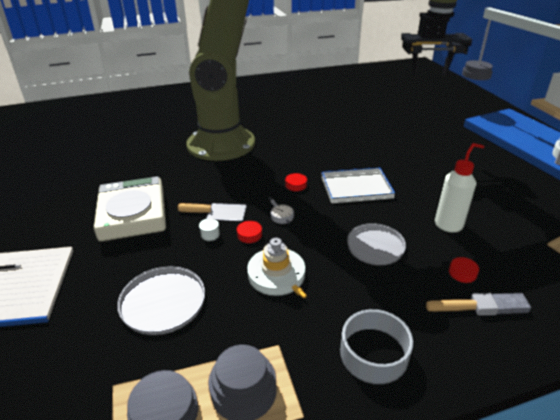

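Top view: the stack is on the cell base at (298,170), with its nipple towards (288,147). The tray is at (188,272), the small pan at (210,183), the large pan at (386,168), the balance pan at (417,273) and the gauge at (275,243). The red rings at (310,226), (246,293) and (161,137) have the ring's shape but the wrong colour. The only brass/brown candidate is in the stack, so I'll enlarge that.

```bash
cat > m.py <<'E'
from h import *
from scipy.optimize import least_squares
def cent(im,n,box,thr,z):
    x0,y0,x1,y1=box; g=im[y0:y1,x0:x1].max(2)
    m=(g>thr).astype(np.uint8); cs,_=cv2.findContours(m,cv2.RETR_EXTERNAL,cv2.CHAIN_APPROX_NONE)
    c=max(cs,key=cv2.contourArea)[:,0,:]+[x0,y0]
    c=cv2.convexHull(c.astype(np.int32))[:,0,:]
    P=np.array([unproj(n,u,v,z)[:2] for u,v in c])
    f=least_squares(lambda p:np.hypot(*(P-p[:2]).T)-p[2],[*P.mean(0),.05],loss="soft_l1",f_scale=.002).x
    return f.round(4)
if __name__=="__main__":
    im=cv2.imread("pics/top0.png")[:,:,::-1]
    print("small_pan",cent(im,"top",(180,155,240,212),60,.014),"r .066")
    print("large_pan",cent(im,"top",(348,130,425,205),60,.014),"r .086")
    print("base",cent(im,"top",(270,152,326,200),60,.022),"r .060")
    g=im[240:305,385:445]; 
    print("gauge",cent(im,"top",(262,230,288,258),60,.018),"r .028")
    for k,(u,v) in {"bal":(417,273),"tray":(188,272)}.items(): print(k,unproj("top",u,v,.062 if k=="bal" else .016))
    A=cv2.resize(im[130:215,260:345],(400,400),interpolation=cv2.INTER_CUBIC)
    s=cv2.imread("pics/scene0.png")[:,:,::-1]
    B=cv2.resize(s[225:305,240:320],(400,400),interpolation=cv2.INTER_CUBIC)
    C=cv2.resize(im[235:315,145:235],(400,200*16//9)); D=cv2.resize(im[235:330,370:460],(400,200*16//9))
    C=C[:200*16//9][:,:];
    cv2.imwrite("pics/crop1.png",np.hstack([A,B])[:,:,::-1])
    C=cv2.resize(im[235:315,145:235],None,fx=4.4,fy=4.4); D=cv2.resize(im[240:320,375:465],None,fx=4.4,fy=4.4)
    cv2.imwrite("pics/crop2.png",np.hstack([C,D])[:,:,::-1])
E
python3 m.py
```

```text
small_pan [0.6126 0.2526 0.0657] r .066
large_pan [ 0.639  -0.2338  0.0865] r .086
base [0.6312 0.0081 0.0618] r .060
gauge [0.4417 0.0781 0.0289] r .028
bal [ 0.35269117 -0.28525765  0.062     ]
tray [0.37075715 0.31220608 0.016     ]
```

View pics/crop1.png

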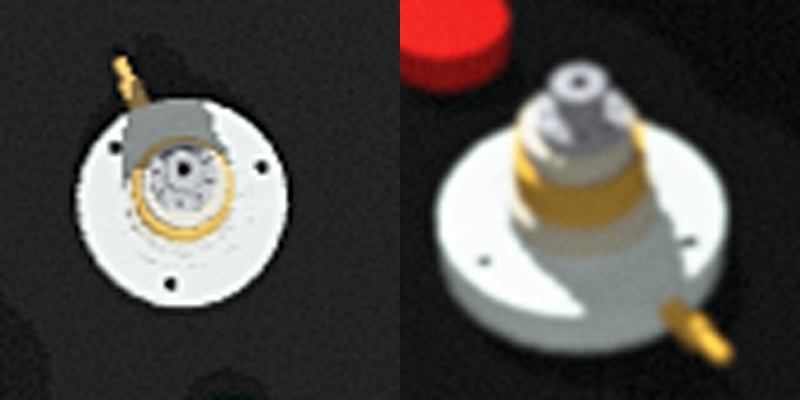

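View pics/crop2.png

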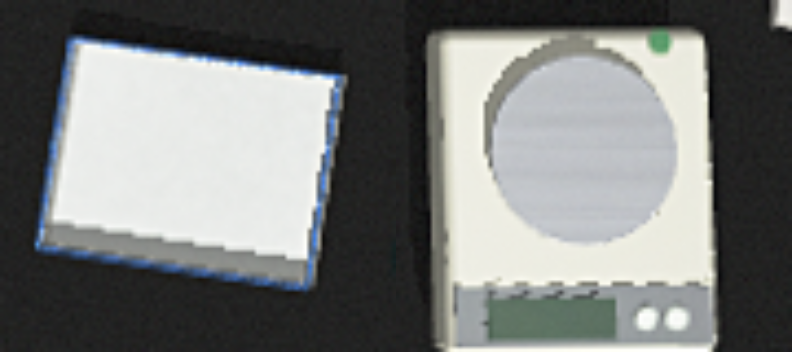

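Left crop: the brass ring sits between two pale discs, in rows 120–215 of the right half. It is the only brass/brown ring, so it's the one meant. The boss hole is at crop (183,168). Right crop: the tray rim corners are (72,38), (345,75), (310,290) and (38,247), and the balance pan's centre is (584,148).

```bash
python3 - <<'E'
from h import *
s=85/400
print("cap",unproj("top",260+183*s-.4,130+168*s-.4,.094), unproj("scene",240+579/5-.4,225+82/5-.4,.094))
c=np.array([unproj("top",145+a/4.4-.4,235+b/4.4-.4,.016)[:2] for a,b in [(72,38),(345,75),(310,290),(38,247)]])
print("tray",c.mean(0),c, np.linalg.norm(c-np.roll(c,1,0),axis=1))
print("bal",unproj("top",375+584/4.4-.4,240+148.5/4.4-.4,.062))
ex=[unproj("top",375+a/4.4-.4,240+148.5/4.4-.4,.062) for a in(491,677)];print(np.linalg.norm(ex[0]-ex[1]))
# balance pan, scene cam: steel ellipse ; nipple direction
print("nip",unproj("top",260+122*s,130+60*s,.012),"base c",unproj("top",260+182*s-.4,130+202*s-.4,.022))
print("ring reds/neigh",unproj("top",310,226,.02))
st=ctrl.get_state();print(R.from_rotvec(st["tool_rot"]).as_matrix().round(3))
E
```

```text
cap [0.63446461 0.00802586 0.094     ] [0.67827853 0.1639836  0.094     ]
tray [0.37232383 0.31256181] [[0.44981991 0.38637987]
 [0.42267411 0.21687313]
 [0.2938375  0.2398822 ]
 [0.32296381 0.40711203]] [0.12853907 0.17166662 0.13087509 0.16974734]
bal [ 0.34292234 -0.52015537  0.062     ]
0.11207683949431223
nip [0.71866623 0.03902254 0.012     ] base c [0.63102198 0.0077491  0.022     ]
ring reds/neigh [ 0.48436679 -0.0188766   0.02      ]
[[-0.966  0.258 -0.   ]
 [ 0.258  0.966 -0.002]
 [-0.    -0.002 -1.   ]]
```

```bash
python3 - <<'E'
from h import *
print("cap",unproj("scene",240+179/5-.4,225+82/5-.4,.094))
print("bal",unproj("top",375+188/4.4-.4,240+148.5/4.4-.4,.062))
im=cv2.imread("pics/scene0.png")
print("bal scene",unproj("scene",129,204.5,.062))
E
```

```text
cap [0.63024095 0.00954756 0.094     ]
bal [ 0.35177947 -0.28604214  0.062     ]
bal scene [ 0.35976091 -0.28230979  0.062     ]
```

>>> apply_moves --dp '[[0,0,0],[0,0,0],[-0.012,-0.016,0],[-0.023,-0.031,0],[-0.023,-0.031,0],[-0.023,-0.031,0],[-0.023,-0.031,0],[-0.023,-0.031,0],[-0.023,-0.031,0],[-0.023,-0.031,0]]' --twist '[[0,0,-0.13],[0,0,-0.13],[0,0,0],[0,0,0],[0,0,0],[0,0,0],[0,0,0],[0,0,0],[0,0,0],[0,0,0]]' --fingers '[0,0,0,0,0,0,0,0,0,0]' --newtons 20

```text
time: 1.1
position: [0.3411, 0.3933, 0.1899]
tool_rot: [-0.001, -3.141, 0.0]
ft_force: [-0.2, 0.3, 0.9]
grip_width: 1.002
grip_force: 0.0
```

>>> apply_moves --dp '[[-0.032,-0.042,0],[-0.032,-0.042,0],[-0.032,-0.042,0],[-0.032,-0.042,0],[-0.032,-0.042,0],[-0.032,-0.042,0],[-0.032,-0.042,0],[-0.032,-0.042,0],[-0.025,-0.034,0],[-0.01,-0.015,0]]' --twist '[[0,0,0],[0,0,0],[0,0,0],[0,0,0],[0,0,0],[0,0,0],[0,0,0],[0,0,0],[0,0,0],[0,0,0]]' --fingers '[0,0,0,0,0,0,0,0,0,0]'

```text
time: 2.1
position: [0.619, 0.0219, 0.1896]
tool_rot: [0.01, 3.141, -0.005]
ft_force: [-0.4, -0.0, 0.3]
grip_width: 0.999
grip_force: 0.0
```

```bash
python3 - <<'E'
from h import *
st=ctrl.get_state();print(st["position"],st["tool_rot"],st["joint_positions"])
snap("scene","s1"); im=cv2.imread("pics/s1.png"); cv2.imwrite("pics/s1c.png",cv2.resize(im[130:330,180:380],(600,600)))
print(unproj("top",138,195,0))
E
```

```text
[0.61896172 0.0218901  0.18963094] [ 0.01049992  3.14141624 -0.00479801] [-0.46198967  0.26820284  0.46445534  1.54972866 -0.11876247  1.35231746
  1.57800123]
[0.58724291 0.45860393 0.        ]
```

View pics/s1c.png

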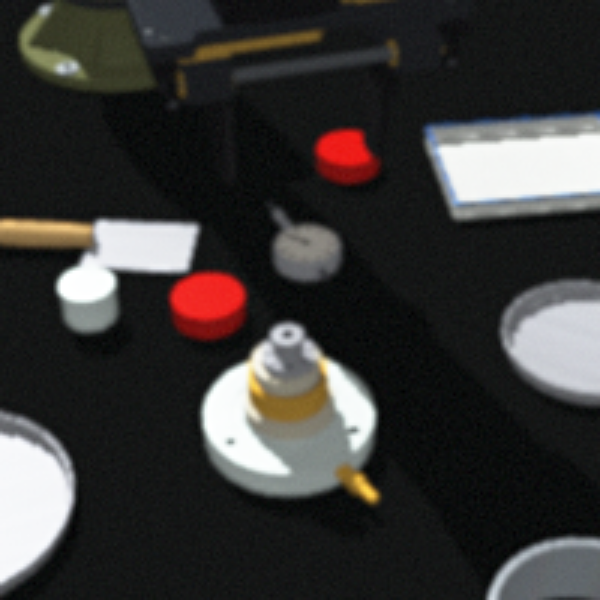

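The crop shows the open fingers above and behind the stack, and the stack itself untouched: cap boss at crop (288,335), ring at (288,395). I'll centre over it and descend.

>>> apply_moves --dp '[[-0.007,-0.007,0],[-0.006,-0.006,0.01],[0,0,0.02],[0,0,0.02],[0,0,0.02],[0,0,0.01],[0,0,0],[0,0,0]]' --twist '[[0,0,0],[0,0,0],[0,0,0],[0,0,0],[0,0,0],[0,0,0],[0,0,0],[0,0,0]]' --fingers '[0,0,0,0,0,0,0,0]'

```text
time: 2.95
position: [0.6308, 0.0151, 0.1106]
tool_rot: [-0.0, 3.141, 0.0]
ft_force: [0.8, -0.7, 0.5]
grip_width: 1.001
grip_force: 0.0
```

```bash
python3 - <<'E'
from h import *
st=ctrl.get_state();print(st["position"],st["tool_rot"])
snap("scene","s2"); im=cv2.imread("pics/s2.png"); cv2.imwrite("pics/s2c.png",cv2.resize(im[160:310,205:355],(600,600),interpolation=cv2.INTER_CUBIC))
E
```

```text
[0.63082001 0.01505843 0.1105804 ] [-1.41817587e-04  3.14106657e+00  4.24386985e-04]
```

View pics/s2c.png

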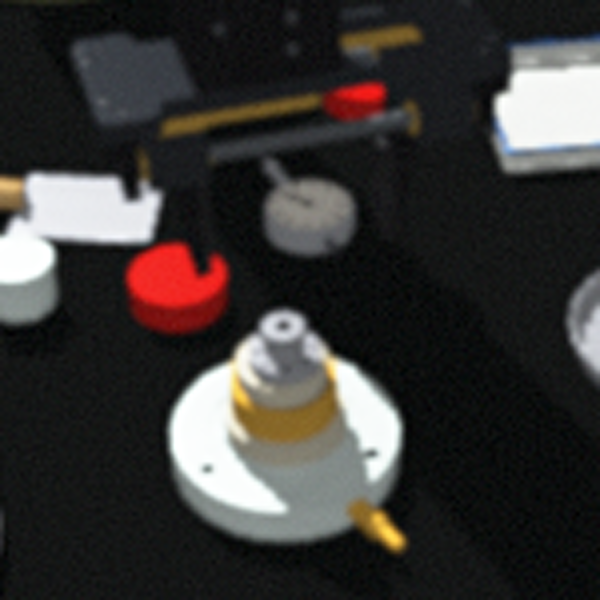

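```bash
python3 - <<'E'
from h import *
for p in [(.631,.015-.0435,.1106),(.631,.015+.0435,.1106),(.631,.015,.1106),(.632,.0085,.094)]: print((proj("scene",p)-[205,160])*4)
E
```

```text
[207.56880168 314.22294484]
[374.37575292 281.31028625]
[291.88697894 297.60101947]
[280.5627409  326.56655659]
```

>>> apply_moves --dp '[[0,-0.006,0],[0,0,0],[0,0,0],[0,0,0],[0,0,0],[0,0,0]]' --twist '[[0,0,0],[0,0,0],[0,0,0],[0,0,0],[0,0,0],[0,0,0]]' --fingers '[0.7,0.7,0.7,0.7,0.7,0.7]'

```text
time: 3.6
position: [0.6306, 0.0087, 0.1102]
tool_rot: [0.001, 3.142, 0.0]
ft_force: [-0.6, -0.2, -0.0]
grip_width: 0.537
grip_force: 0.0
```

```bash
python3 - <<'E'
from h import *
st=ctrl.get_state();print(st["position"],st["grip_width"])
def b(f,h):
    im=cv2.imread(f).astype(float)[180:290,225:335]; im=255*np.clip(im/255,0,1)**.4
    im=cv2.resize(im.astype(np.uint8),(400,400),interpolation=cv2.INTER_CUBIC)
    p=st["position"]
    for y in (-h,h):
        u=(proj("scene",(p[0],p[1]+y,p[2]))-[225,180])*400/110; cv2.circle(im,tuple(int(q) for q in u),2,(0,0,255),-1)
    return im
snap("scene","s3"); A=b("pics/s2.png",.0435); B=b("pics/s3.png",.0435*st["grip_width"])
cv2.imwrite("pics/s3c.png",np.hstack([A,B]))
E
```

```text
[0.63057013 0.00865792 0.11016785] 0.5369775726526872
```

View pics/s3c.png

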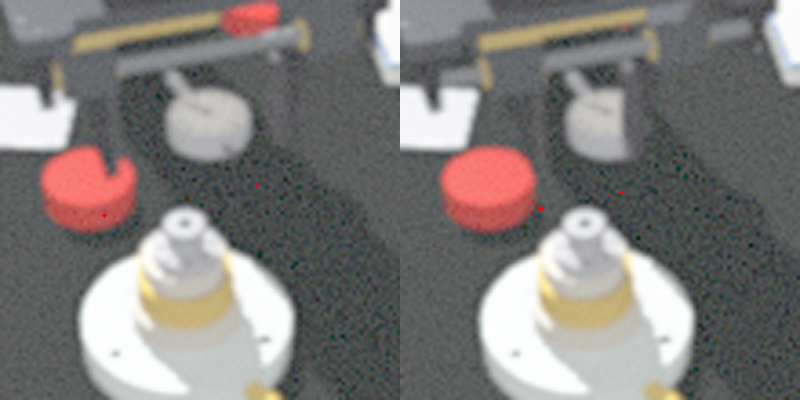

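>>> apply_moves --dp '[[-0.001,0,0],[0,0,0],[0,0,0],[0,0,0.01],[0,0,0.01],[0,0,0.009],[0,0,0],[0,0,0]]' --twist '[[0,0,0],[0,0,0],[0,0,0],[0,0,0],[0,0,0],[0,0,0],[0,0,0],[0,0,0]]' --fingers '[0.3,0.3,0.3,0.3,0.3,0.3,0.3,0.3]'

```text
time: 4.45
position: [0.6312, 0.0085, 0.0806]
tool_rot: [-0.001, -3.141, 0.0]
ft_force: [0.2, -0.5, 0.5]
grip_width: 0.701
grip_force: 0.0
```

```bash
python3 - <<'E'
from h import *
st=ctrl.get_state();print(st["position"],st["grip_width"])
def b(f,h):
    im=cv2.imread(f).astype(float)[190:290,225:325]; im=255*np.clip(im/255,0,1)**.4
    im=cv2.resize(im.astype(np.uint8),(600,600),interpolation=cv2.INTER_CUBIC)
    p=st["position"]
    for y in (-h,h):
      for z in (0,.019):
        u=(proj("scene",(p[0],p[1]+y,p[2]+z))-[225,190])*6; cv2.circle(im,tuple(int(q) for q in u),3,(0,0,255),-1)
    return im
snap("scene","s4"); cv2.imwrite("pics/s4c.png",b("pics/s4.png",.0435*st["grip_width"]))
E
```

```text
[0.63124697 0.00845343 0.08059187] 0.7006263404683236
```

View pics/s4c.png

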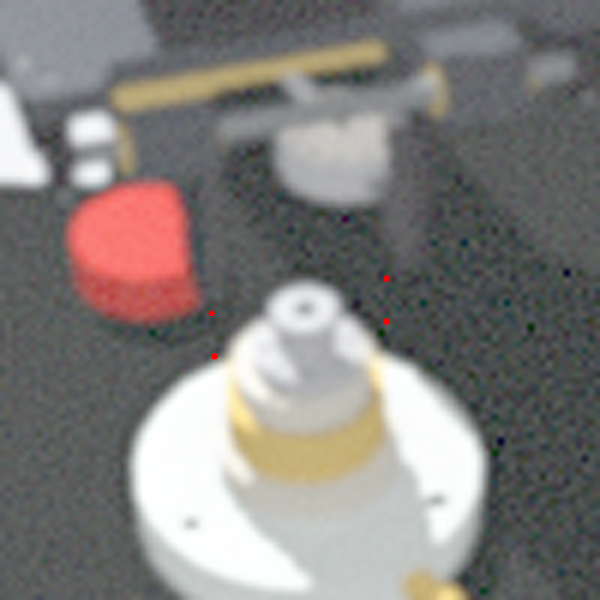

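>>> apply_moves --dp '[[0,0,0],[0,0,0],[0,0,0],[0,0,0],[0,0,0],[0,0,0],[0,0,0],[0,0,0],[0,0,0],[0,0,0]]' --twist '[[0,0,0],[0,0,0],[0,0,0],[0,0,0],[0,0,0],[0,0,0],[0,0,0],[0,0,0],[0,0,0],[0,0,0]]' --fingers '[1,1,1,1,1,1,1,1,1,1]' --newtons 8

```text
time: 5.5
position: [0.6316, 0.0085, 0.0811]
tool_rot: [0.001, 3.142, 0.0]
ft_force: [-0.1, -0.5, 0.4]
grip_width: 0.014
grip_force: 0.0
```

```bash
python3 - <<'E'
from h import *
st=ctrl.get_state();print(st["position"],st["grip_width"])
im=snap("scene","s5").astype(float)[:,:,::-1]; t=snap("top","t5").astype(float)[:,:,::-1]
f=lambda a:cv2.resize((255*(a/255)**.45).astype(np.uint8),(400,480),interpolation=cv2.INTER_CUBIC)
a=im[180:276,240:320].copy();b=t[120:216,260:340].copy()
A=f(a);B=f(b);p=st["position"]
for I,n,o in((A,"scene",(240,180)),(B,"top",(260,120))):
  for z in(0,.019):
    u=(proj(n,p+[0,0,z])-o)*5;cv2.circle(I,(int(u[0]),int(u[1])),3,(0,0,255),-1)
cv2.imwrite("pics/s5c.png",np.hstack([A,B]))
E
```

```text
[0.63155516 0.00850531 0.08114873] 0.014498237087807942
```

View pics/s5c.png

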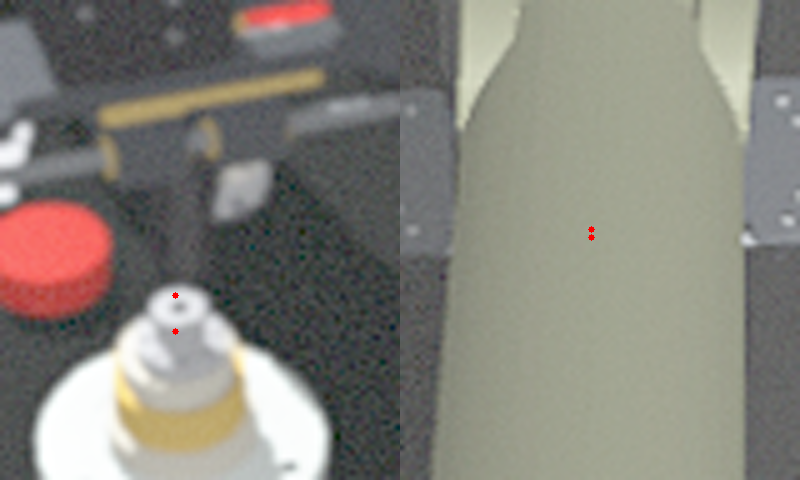

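>>> apply_moves --dp '[[0,0,0.002],[0,0,0.002],[0,0,0.002],[0,0,0]]' --twist '[[0,0,0],[0,0,0],[0,0,0],[0,0,0]]' --fingers '[1,1,1,1]'

```text
time: 6.0
position: [0.6312, 0.0085, 0.0747]
tool_rot: [-0.001, -3.141, 0.0]
ft_force: [0.3, 0.2, 0.5]
grip_width: 0.011
grip_force: 0.0
```

```bash
python3 - <<'E'
from h import *
t=cv2.imread("pics/t5.png"); 
cv2.imwrite("pics/t5c.png",cv2.resize((255*(t[0:420,160:440]/255.)**.45).astype(np.uint8),(400,600)))
E
```

```text
(no output)
```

View pics/t5c.png

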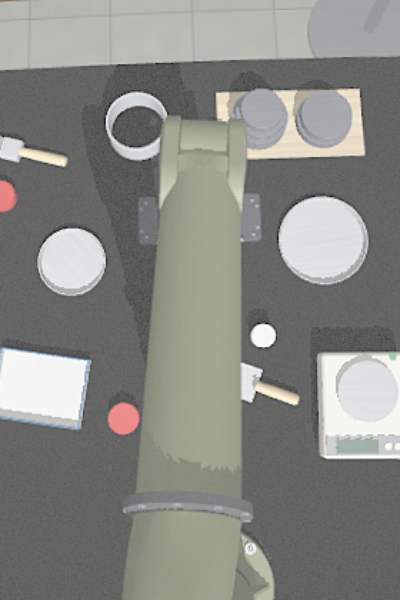

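```bash
python3 - <<'E'
from h import *
for z in(.15,.18,.2): print(unproj("top",160+200/1.4286-.3,218.5/1.4286-.3,z), unproj("top",160+139/1.4286,152.6,z)[1]-unproj("top",160+261/1.4286,152.6,z)[1])
E
```

```text
[0.6526056  0.00525123 0.15      ] 0.2059287211770639
[0.64467038 0.00601614 0.18      ] 0.1993010047041501
[0.63938023 0.00652608 0.2       ] 0.19488252705554088
```

>>> apply_moves --dp '[[0,0,0.002],[0,0,0.001],[0,0,0.001],[0,0,0]]' --twist '[[0,0,0],[0,0,0],[0,0,0],[0,0,0]]' --fingers '[1,1,1,1]'

```text
time: 6.4
position: [0.6315, 0.0085, 0.071]
tool_rot: [-0.001, -3.141, -0.0]
ft_force: [0.3, -0.1, 0.4]
grip_width: 0.001
grip_force: 0.0
```

```bash
python3 - <<'E'
from h import *
# dark-on-white test: fraction of boss-top pixels occluded vs s0
im=snap("scene","s6"); a=cv2.imread("pics/scene0.png")[:,:,::-1]
for n in("s5","s6"):
  b=cv2.imread(f"pics/{n}.png")[:,:,::-1]
  d=(a[225:262,262:292].max(2).astype(int)-b[225:262,262:292].max(2))>60
  r,c=np.nonzero(d); print(n,d.sum(), (r.max()+225,c[r==r.max()]+262) if len(r) else "")
for z in(.094,.1,.105,.11): print(z,proj("scene",(.641,.0085,z)),proj("scene",(.6315,.0085,z)))
E
```

```text
s5 0 
s6 60 (np.int64(244), array([274, 275, 276, 277, 278]))
0.094 [276.37156754 244.44049089] [275.07287367 241.48743752]
0.1 [276.32136759 242.16660421] [275.01777758 239.22030868]
0.105 [276.2792249  240.25716708] [274.97153027 237.31669032]
0.11 [276.23679823 238.33438613] [274.92497653 235.39990154]
```

>>> apply_moves --dp '[[0,0,0.001],[0,0,0]]' --twist '[[0,0,0],[0,0,0]]' --fingers '[1,1]'

```text
time: 6.65
position: [0.6315, 0.0085, 0.0701]
tool_rot: [-0.001, -3.142, -0.0]
ft_force: [0.0, 0.3, 0.7]
grip_width: 0.006
grip_force: 0.0
```

>>> apply_moves --dp '[[0,0,0.001],[0,0,0]]' --twist '[[0,0,0],[0,0,0]]' --fingers '[1,1]'

```text
time: 6.85
position: [0.6315, 0.0085, 0.069]
tool_rot: [-0.001, -3.141, -0.0]
ft_force: [0.2, -0.7, 0.4]
grip_width: 0.006
grip_force: 0.0
```

>>> apply_moves --dp '[[0,0,0.001],[0,0,0]]' --twist '[[0,0,0],[0,0,0]]' --fingers '[1,1]'

```text
time: 7.05
position: [0.6315, 0.0085, 0.068]
tool_rot: [-0.001, -3.141, -0.0]
ft_force: [0.3, 0.8, 0.1]
grip_width: 0.005
grip_force: 0.0
```

>>> apply_moves --dp '[[0,0,0.001],[0,0,0]]' --twist '[[0,0,0],[0,0,0]]' --fingers '[1,1]'

```text
time: 7.25
position: [0.6315, 0.0085, 0.067]
tool_rot: [-0.001, -3.141, -0.0]
ft_force: [-0.5, 0.2, 0.0]
grip_width: 0.006
grip_force: 0.0
```

>>> apply_moves --dp '[[0,0,0.001],[0,0,0]]' --twist '[[0,0,0],[0,0,0]]' --fingers '[1,1]'

```text
time: 7.45
position: [0.6315, 0.0085, 0.066]
tool_rot: [-0.001, -3.141, -0.0]
ft_force: [0.1, -0.2, -0.2]
grip_width: 0.004
grip_force: 0.0
```

```bash
python3 - <<'E'
from h import *
im=snap("scene","s7"); a=cv2.imread("pics/scene0.png")[:,:,::-1]
st=ctrl.get_state();print(st["position"],st["ft_force"])
b=im
d=(a[225:275,255:300].max(2).astype(int)-b[225:275,255:300].max(2))>50
r,c=np.nonzero(d); print(d.sum(), r.max()+225, [(k+225,c[r==k].min()+255,c[r==k].max()+255) for k in sorted(set(r))])
E
```

```text
[0.63151861 0.00853966 0.06609124] [ 0.07187254  0.55787554 -0.10162313]
86 258 [(np.int64(237), np.int64(273), np.int64(277)), (np.int64(238), np.int64(271), np.int64(280)), (np.int64(239), np.int64(271), np.int64(281)), (np.int64(240), np.int64(271), np.int64(281)), (np.int64(241), np.int64(271), np.int64(281)), (np.int64(242), np.int64(272), np.int64(280)), (np.int64(243), np.int64(273), np.int64(280)), (np.int64(244), np.int64(273), np.int64(278)), (np.int64(252), np.int64(295), np.int64(295)), (np.int64(253), np.int64(295), np.int64(297)), (np.int64(254), np.int64(296), np.int64(298)), (np.int64(255), np.int64(297), np.int64(299)), (np.int64(256), np.int64(298), np.int64(299)), (np.int64(257), np.int64(298), np.int64(299)), (np.int64(258), np.int64(299), np.int64(299))]
```

```bash
python3 - <<'E'
from h import *
f=lambda n:cv2.resize((255*(cv2.imread(f"pics/{n}.png")[205:265,250:300]/255.)**.45).astype(np.uint8),(400,480),interpolation=cv2.INTER_CUBIC)
cv2.imwrite("pics/s7c.png",np.hstack([f("s6"),f("s7")]))
E
```

```text
(no output)
```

View pics/s7c.png

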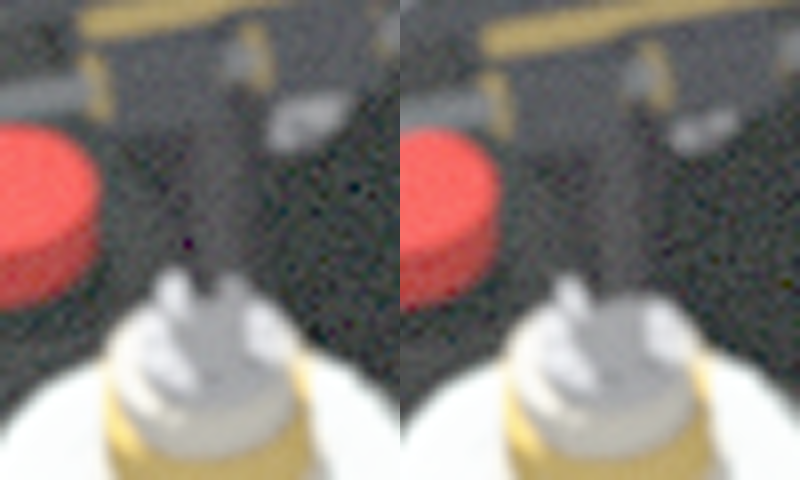

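Left half (z 0.071): the finger ends near crop (215,290), just above the boss. Right half (z 0.066): it is closer still, and the boss is in the finger's shadow. So the tips ride about 25 mm above the reported TCP. I'll go on in 1 mm steps to feel contact.

>>> apply_moves --dp '[[0,0,0.001],[0,0,0]]' --twist '[[0,0,0],[0,0,0]]' --fingers '[1,1]'

```text
time: 7.7
position: [0.6315, 0.0085, 0.065]
tool_rot: [-0.001, -3.141, -0.0]
ft_force: [1.1, 0.5, -0.1]
grip_width: 0.006
grip_force: 0.0
```

>>> apply_moves --dp '[[0,0,0.001],[0,0,0]]' --twist '[[0,0,0],[0,0,0]]' --fingers '[1,1]'

```text
time: 7.9
position: [0.6314, 0.0085, 0.064]
tool_rot: [-0.001, -3.141, -0.0]
ft_force: [0.0, 0.7, 0.0]
grip_width: 0.001
grip_force: 0.0
```

>>> apply_moves --dp '[[0,0,0.001],[0,0,0]]' --twist '[[0,0,0],[0,0,0]]' --fingers '[1,1]'

```text
time: 8.1
position: [0.6315, 0.0085, 0.063]
tool_rot: [-0.001, -3.141, -0.0]
ft_force: [-0.5, 0.1, 0.3]
grip_width: 0.006
grip_force: 0.0
```

>>> apply_moves --dp '[[0,0,0.001],[0,0,0]]' --twist '[[0,0,0],[0,0,0]]' --fingers '[1,1]'

```text
time: 8.3
position: [0.6316, 0.0085, 0.0622]
tool_rot: [0.001, 3.141, 0.0]
ft_force: [-0.2, 0.3, 0.5]
grip_width: 0.003
grip_force: 0.0
```

```bash
python3 - <<'E'
from h import *
snap("scene","s8")
for n in("s5","s6","s7","s8"):
  a=cv2.imread(f"pics/{n}.png").mean(2)
  print(n); 
  for v in range(226,252,2): print(v,a[v:v+2,268:288].mean(0).astype(int))
E
```

```text
s5
226 [12 16 12 15 12 18 21 24 22 24 26 21 19 13 12 12  9  9 11 11]
228 [18 17 16 16 12 13 22 24 22 27 19 23 14 14 15 10 12 10 12 12]
230 [21 20 17 16 13 17 21 23 24 25 26 19 17 17 15 12 10 11 12 10]
232 [21 21 22 15 16 20 20 22 23 26 24 22 16 17 12 11 11 12 11 13]
234 [20 22 18 18 13 14 16 19 21 20 22 15 17 15 12 12 10  8 14  9]
236 [18 15 19 24 31 45 55 63 68 56 40 27 16  8 12 12 14  8 11  9]
238 [ 20  27  62 109 153 176 181 176 179 178 167 144  97  48  18   8  11   8
  10  11]
240 [ 21  67 146 201 220 204 165 118 124 171 207 210 171 100  37  12   8   7
  11  11]
242 [ 80 113 158 198 217 211 191 170 174 189 204 192 164 131 113  81  43  16
   7  10]
244 [206 203 175 145 144 156 164 164 153 137 127 117 134 175 198 185 143  87
  43  12]
246 [219 210 190 139 103  98 100 100  99 100  98  95 122 170 194 195 194 182
 134  63]
248 [216 214 211 183 141 111  98 100 100  99  96  97 105 134 166 185 195 199
 187 147]
250 [193 202 205 200 189 155 117  97  94  93  95  95  92  90  97 113 123 137
 169 197]
s6
226 [13 10 12 14 17 17 22 21 24 25 24 21 16 15 14 17 11 10  9 12]
228 [16 15  9 17 16 16 
[... 2168 characters left out ...]
 19 21 19 26 24 23 20 15 12 14 12 13 13 13 11]
236 [20 18 16 16 12 14 17 20 26 25 24 20 14 18 13  9 12 15  8 10]
238 [17 21 33 30 19 15 17 20 25 24 23 22 14 15 11 13 12  7 13 13]
240 [ 21  63 110 116  73  29  17  22  20  24  19  21  17  16  16  11   8   8
  12   7]
242 [ 82 116 149 164 129  69  25  21  33  37  41  42  56  85  98  80  44  16
  12  11]
244 [207 205 174 140 110  80  65  71  81  88  90  94 122 174 199 184 144  88
  41  14]
246 [219 212 191 144 102  94  98 101 102  99  99  98 117 160 177 186 192 181
 133  61]
248 [215 215 210 182 143 111  99  99 101 101  99  94  96 102 127 165 192 201
 188 146]
250 [194 202 206 200 190 156 118  96  93  97  96  96  93  89  98 113 126 137
 167 197]
```

>>> apply_moves --dp '[[0,0,0.001],[0,0,0.001],[0,0,0]]' --twist '[[0,0,0],[0,0,0],[0,0,0]]' --fingers '[1,1,1]'

```text
time: 8.65
position: [0.6318, 0.0085, 0.0621]
tool_rot: [0.001, 3.141, 0.001]
ft_force: [-3.8, -0.1, 9.0]
grip_width: 0.006
grip_force: 4.8
```

>>> apply_moves --dp '[[0,0,0.001],[0,0,0]]' --twist '[[0,0,0],[0,0,0]]' --fingers '[1,1]'

```text
time: 8.85
position: [0.6318, 0.0086, 0.062]
tool_rot: [0.001, 3.141, 0.002]
ft_force: [-5.7, -0.4, 14.1]
grip_width: 0.005
grip_force: 7.2
```

>>> apply_moves --dp '[[0,0,0.001],[0,0,0]]' --twist '[[0,0,0],[0,0,0]]' --fingers '[1,1]'

```text
time: 9.05
position: [0.632, 0.0085, 0.062]
tool_rot: [0.001, 3.141, 0.002]
ft_force: [-7.1, 0.2, 19.2]
grip_width: 0.005
grip_force: 9.5
```

>>> apply_moves --dp '[[0,0,0.001],[0,0,0]]' --twist '[[0,0,0],[0,0,0]]' --fingers '[1,1]'

```text
time: 9.25
position: [0.6321, 0.0086, 0.062]
tool_rot: [0.002, 3.14, 0.003]
ft_force: [-10.4, 0.4, 24.1]
grip_width: 0.005
grip_force: 11.8
```

>>> apply_moves --dp '[[0,0,-0.005],[0,0,-0.01],[0,0,-0.006],[0,0,0],[0,0,0],[0,0,0],[0,0,0],[0,0,0],[0,0,0],[0,0,0]]' --twist '[[0,0,0],[0,0,0],[0,0,0],[0,0,0],[0,0,0],[0,0,0],[0,0,0],[0,0,0],[0,0,0],[0,0,0]]' --fingers '[1,1,1,0.3,0.3,0.3,0.3,0.3,0.3,0.3]'

```text
time: 10.25
position: [0.6315, 0.0085, 0.0781]
tool_rot: [-0.001, -3.142, -0.0]
ft_force: [0.7, -0.0, -0.2]
grip_width: 0.558
grip_force: 0.0
```

```bash
python3 - <<'E'
from h import *
s=snap("scene","s9"); a=cv2.imread("pics/scene0.png")[:,:,::-1]
st=ctrl.get_state();print(st["position"],st["grip_width"])
b=s[225:280,255:300].max(2).astype(int);d=np.abs(a[225:280,255:300].max(2).astype(int)-b)>50
print(d.sum())
E
```

```text
[0.63155902 0.00848898 0.07812545] 0.6046182076923604
62
```

>>> apply_moves --dp '[[0,0,0.01],[0,0,0.01],[0,0,0.005],[0,0,0.004],[0,0,0],[0,0,0],[0,0,0],[0,0,0],[0,0,0],[0,0,0]]' --twist '[[0,0,0],[0,0,0],[0,0,0],[0,0,0],[0,0,0],[0,0,0],[0,0,0],[0,0,0],[0,0,0],[0,0,0]]' --fingers '[0.3,0.3,0.3,0.3,0.3,1,1,1,1,1]' --newtons 25

```text
time: 11.3
position: [0.6317, 0.0085, 0.0494]
tool_rot: [0.001, 3.141, 0.0]
ft_force: [-0.2, 0.4, -0.6]
grip_width: 0.331
grip_force: 0.0
```

>>> apply_moves --dp '[[0,0,0],[0,0,0],[0,0,0],[0,0,0]]' --twist '[[0,0,0],[0,0,0],[0,0,0],[0,0,0]]' --fingers '[1,1,1,1]'

```text
time: 11.7
position: [0.6316, 0.0085, 0.0493]
tool_rot: [0.001, 3.141, 0.0]
ft_force: [-1.2, 0.8, 1.4]
grip_width: 0.243
grip_force: 25.0
```

>>> apply_moves --dp '[[0,0,-0.004],[0,0,-0.008],[0,0,-0.016],[0,0,-0.016],[0,0,-0.016],[0.01,0.012,0],[0.02,0.024,0],[0.026,0.03,0],[0.026,0.03,0],[0.026,0.03,0]]' --twist '[[0,0,0],[0,0,0],[0,0,0],[0,0,0],[0,0,0],[0,0,0],[0,0,0],[0,0,0],[0,0,0],[0,0,0]]' --fingers '[1,1,1,1,1,1,1,1,1,1]'

```text
time: 12.7
position: [0.5214, 0.1365, 0.109]
tool_rot: [-0.0, -3.141, -0.001]
ft_force: [1.4, 0.1, -1.4]
grip_width: 0.241
grip_force: 25.0
```

>>> apply_moves --dp '[[0.026,0.03,0],[0.026,0.03,0],[0.026,0.03,0],[0.026,0.03,0],[0.024,0.028,0],[0.016,0.02,0],[0.008,0.01,0],[0,0,0],[0,0,0]]' --twist '[[0,0,0],[0,0,0],[0,0,0],[0,0,0],[0,0,0],[0,0,0],[0,0,0],[0,0,0],[0,0,0]]' --fingers '[1,1,1,1,1,1,1,1,1]'

```text
time: 13.6
position: [0.3725, 0.3116, 0.1091]
tool_rot: [0.002, 3.141, -0.001]
ft_force: [-0.0, 0.4, -1.8]
grip_width: 0.24
grip_force: 25.0
```

```bash
python3 - <<'E'
from h import *
st=ctrl.get_state();print(st["position"],st["tool_rot"],st["grip_width"],st["grip_force"],st["joint_positions"])
s=snap("scene","s10"); t=snap("top","t10")
# fit visible disc/base in top for the stack; compare small disc top & ring
A=cv2.resize(s[150:300,225:405],(480,400),interpolation=cv2.INTER_CUBIC);B=cv2.resize(t[130:215,265:333],(320,400),interpolation=cv2.INTER_CUBIC)
f=np.hstack([A,B])/255.; cv2.imwrite("pics/c10.png",(255*f**.6).astype(np.uint8)[:,:,::-1])
E
```

```text
[0.37246103 0.3116183  0.10914977] [ 2.43756609e-03  3.14100128e+00 -1.12946512e-03] 0.2400937273818127 24.999632835388184 [-0.92074653  0.0277773   0.17167702  1.95854855 -0.0041703   1.15573642
  0.82179169]
```

View pics/c10.png

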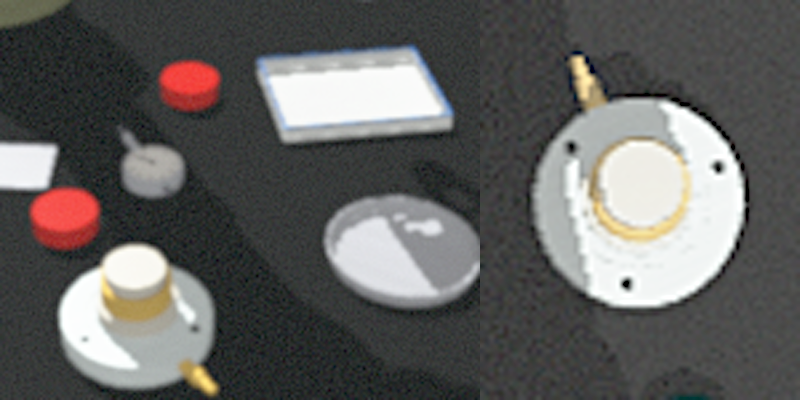

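The cap came off alone, and the small disc and ring still stand squarely on the base: disc top at crop (642,185). Lowering the cap into the tray.

>>> apply_moves --dp '[[0,0,0.015],[0,0,0.025],[0,0,0.025],[0,0,0.025],[0,0,0.016],[0,0,0.008],[0,0,0.004],[0,0,0.003],[0,0,0.003],[0,0,0]]' --twist '[[0,0,0],[0,0,0],[0,0,0],[0,0,0],[0,0,0],[0,0,0],[0,0,0],[0,0,0],[0,0,0],[0,0,0]]' --fingers '[1,1,1,1,1,1,1,1,1,1]'

```text
time: 14.7
position: [0.3721, 0.3129, -0.0145]
tool_rot: [0.001, 3.141, 0.001]
ft_force: [0.1, 0.3, -1.8]
grip_width: 0.241
grip_force: 25.0
```

```bash
python3 - <<'E'
from h import *
print("disc",unproj("top",265+162/4.706-.4,130+185/4.706-.4,.070))
t=cv2.imread("pics/t10.png").astype(int); b=t[150:200,280:320]
m=((b[:,:,0]>200)&(b.min(2)>190)).astype(np.uint8)
from m import cent
s=ctrl.get_state();print(s["position"],s["ft_force"])
E
```

```text
disc [0.63035909 0.00644224 0.07      ]
[ 0.37209626  0.31288848 -0.01453113] [ 0.12448306  0.26473687 -1.83582231]
```

>>> apply_moves --dp '[[0,0,0.001],[0,0,0.001],[0,0,0]]' --twist '[[0,0,0],[0,0,0],[0,0,0]]' --fingers '[1,1,1]'

```text
time: 15.0
position: [0.3719, 0.3128, -0.0167]
tool_rot: [0.001, 3.141, 0.0]
ft_force: [0.4, -0.2, -1.7]
grip_width: 0.238
grip_force: 25.0
```

>>> apply_moves --dp '[[0,0,0.001],[0,0,0.001],[0,0,0]]' --twist '[[0,0,0],[0,0,0],[0,0,0]]' --fingers '[1,1,1]'

```text
time: 15.3
position: [0.372, 0.3129, -0.0178]
tool_rot: [-0.001, -3.142, -0.0]
ft_force: [-2.0, -3.0, 7.3]
grip_width: 0.238
grip_force: 25.0
```

Contact at the predicted height. Release and lift.

>>> apply_moves --dp '[[0,0,-0.001],[0,0,0],[0,0,0],[0,0,0],[0,0,0],[0,0,0],[0,0,-0.01],[0,0,-0.02],[0,0,-0.03],[0,0,-0.03]]' --twist '[[0,0,0],[0,0,0],[0,0,0],[0,0,0],[0,0,0],[0,0,0],[0,0,0],[0,0,0],[0,0,0],[0,0,0]]' --fingers '[0.2,0.2,0.2,0.2,0.2,0.2,0.2,0.2,0.2,0.2]'

```text
time: 16.3
position: [0.3716, 0.3124, 0.0736]
tool_rot: [-0.001, -3.141, 0.0]
ft_force: [0.4, 0.7, -0.4]
grip_width: 0.796
grip_force: 0.0
```

```bash
python3 - <<'E'
from h import *
st=ctrl.get_state();print(st["position"],st["grip_width"])
a=cv2.imread("pics/scene0.png").astype(int);s=snap("scene","s11").astype(int)[:,:,::-1]
# cap darkens tray floor
w=np.abs(a-s).max(2)[165:210,325:392]>25
r,c=np.nonzero(w); print("n",w.sum(),"centroid",c.mean()+325,r.mean()+165)
for z in(.003,.011,.027): print(z,proj("scene",(.372,.3125,z)))
for k in range(0,45,2): print(k+165,''.join('#' if x else '.' for x in w[k]))
E
```

```text
[0.37164073 0.31244623 0.07362021] 0.7959062867982762
n 157 centroid 357.1783439490446 185.52229299363057
0.003 [355.58050033 186.79888246]
0.011 [355.84199917 184.37560818]
0.027 [356.370279  179.4721186]
165 ...................................................................
167 ...................................................................
169 ...................................................................
171 ...................................................................
173 ...................................................................
175 ...................................................................
177 ...............................##..................................
179 .............................######................................
181 ............................########...............................
183 ..........................###########..............................
185 .........................#############.............................
187 .........................##############............................
189 ...........................############............................
191 ...............................#########...........................
193 ....................................##.............................
195 ...................................................................
197 ...................................................................
199 ...................................................................
201 ...................................................................
203 ...................................................................
205 ...................................................................
207 ...................................................................
209 ...................................................................
```

>>> apply_moves --dp '[[-0.012,-0.014,-0.01],[-0.026,-0.03,0],[-0.028,-0.033,0],[-0.028,-0.033,0],[-0.028,-0.033,0],[-0.028,-0.033,0],[-0.028,-0.033,0],[-0.028,-0.033,0],[-0.028,-0.033,0],[-0.018,-0.021,0]]' --twist '[[0,0,0],[0,0,0],[0,0,0],[0,0,0],[0,0,0],[0,0,0],[0,0,0],[0,0,0],[0,0,0],[0,0,0]]' --fingers '[0,0,0,0,0,0,0,0,0,0]'

```text
time: 17.35
position: [0.6254, 0.0128, 0.0829]
tool_rot: [0.006, 3.14, -0.002]
ft_force: [0.0, -0.3, 0.2]
grip_width: 1.0
grip_force: 0.0
```

>>> apply_moves --dp '[[-0.007,-0.01,0],[0,0,0],[0,0,0]]' --twist '[[0,0,0],[0,0,0],[0,0,0]]' --fingers '[0,0,0]'

```text
time: 17.65
position: [0.6298, 0.0082, 0.0821]
tool_rot: [0.001, -3.141, -0.002]
ft_force: [-0.7, 0.3, -0.1]
grip_width: 0.999
grip_force: 0.0
```

>>> apply_moves --dp '[[-0.001,-0.001,0.015],[0,0,0.018],[0,0,0.012],[0,0,0.005],[0,0,0.0025],[0,0,0],[0,0,0],[0,0,0],[0,0,0],[0,0,0]]' --twist '[[0,0,0],[0,0,0],[0,0,0],[0,0,0],[0,0,0],[0,0,0],[0,0,0],[0,0,0],[0,0,0],[0,0,0]]' --fingers '[0,0,0,0,0,0,1,1,1,1]' --newtons 15

```text
time: 18.65
position: [0.6318, 0.0054, 0.03]
tool_rot: [0.001, 3.141, 0.0]
ft_force: [0.7, -0.1, -0.9]
grip_width: 0.724
grip_force: 0.0
```

>>> apply_moves --dp '[[0,0,0],[0,0,0],[0,0,0],[0,0,0],[0,0,0]]' --twist '[[0,0,0],[0,0,0],[0,0,0],[0,0,0],[0,0,0]]' --fingers '[1,1,1,1,1]' --newtons 15

```text
time: 19.15
position: [0.6316, 0.0056, 0.0298]
tool_rot: [0.001, 3.141, 0.0]
ft_force: [-0.3, 0.1, 0.5]
grip_width: 0.54
grip_force: 15.0
```

>>> apply_moves --dp '[[0,0,-0.004],[0,0,-0.008],[0,0,-0.014],[0,0,-0.016],[0,0.01,-0.008],[0.002,0.025,0],[0.003,0.036,0],[0.003,0.036,0],[0.003,0.036,0],[0.003,0.036,0]]' --twist '[[0,0,0],[0,0,0],[0,0,0],[0,0,0],[0,0,0],[0,0,0],[0,0,0],[0,0,0],[0,0,0],[0,0,0]]' --fingers '[1,1,1,1,1,1,1,1,1,1]'

```text
time: 20.15
position: [0.6175, 0.1871, 0.0807]
tool_rot: [0.0, 3.141, 0.002]
ft_force: [0.3, -0.7, -0.7]
grip_width: 0.545
grip_force: 15.0
```

>>> apply_moves --dp '[[0.003,0.034,0],[0.002,0.022,0],[0,0.012,0],[0,0,0],[0,0,0]]' --twist '[[0,0,0],[0,0,0],[0,0,0],[0,0,0],[0,0,0]]' --fingers '[1,1,1,1,1]'

```text
time: 20.65
position: [0.6132, 0.251, 0.08]
tool_rot: [0.003, 3.141, -0.002]
ft_force: [-0.3, -0.9, -0.7]
grip_width: 0.544
grip_force: 15.0
```

```bash
python3 - <<'E'
from h import *
t=snap("top","t12"); b=t[150:195,278:322].astype(int)
# brass mask of ring seen from above
m=(b[:,:,0]-b[:,:,2]>40)
for k in range(0,45,2): print(k+150,''.join('#' if x else '.' for x in m[k]))
r,c=np.nonzero(m); (x,y),rad=cv2.minEnclosingCircle(np.stack([c,r],1).astype(np.float32)); print(x+278,y+150,rad, unproj("top",x+278,y+150,.053))
E
```

```text
150 ........#####...............................
152 .........###................................
154 ............................................
156 ............................................
158 ............................................
160 ...............###########..................
162 .............####........####...............
164 ...........###.............###..............
166 ..........###................##.............
168 ..........###.......#........###............
170 ..........###................###............
172 ..........###................###............
174 ...........###..............###.............
176 ............####.....#....####..............
178 .............################...............
180 ................#########...................
182 ............................................
184 ............................................
186 ............................................
188 ............................................
190 ............................................
192 ............................................
194 ............................................
295.4473686218262 164.39473724365234 17.21814727783203 [0.64666292 0.01512858 0.053     ]
```

>>> apply_moves --dp '[[0,0.001,0.015],[0,0,0.025],[0,0,0.025],[0,0,0.02],[0,0,0.01],[0,0,0.005],[0,0,0.002],[0,0,0],[0,0,0]]' --twist '[[0,0,0],[0,0,0],[0,0,0],[0,0,0],[0,0,0],[0,0,0],[0,0,0],[0,0,0],[0,0,0]]' --fingers '[1,1,1,1,1,1,1,1,1]'

```text
time: 21.6
position: [0.6136, 0.2538, -0.0212]
tool_rot: [0.001, 3.14, 0.001]
ft_force: [0.6, -0.2, 0.2]
grip_width: 0.543
grip_force: 15.0
```

>>> apply_moves --dp '[[0,0,0.001],[0,0,0.001],[0,0,0.001],[0,0,0]]' --twist '[[0,0,0],[0,0,0],[0,0,0],[0,0,0]]' --fingers '[1,1,1,1]'

```text
time: 22.0
position: [0.6129, 0.2536, -0.0252]
tool_rot: [0.001, 3.141, 0.0]
ft_force: [-1.2, 0.3, 0.3]
grip_width: 0.543
grip_force: 15.0
```

>>> apply_moves --dp '[[0,0,0.001],[0,0,0]]' --twist '[[0,0,0],[0,0,0]]' --fingers '[1,1]'

```text
time: 22.2
position: [0.6129, 0.2537, -0.0253]
tool_rot: [0.001, 3.142, 0.001]
ft_force: [-1.4, -0.8, 5.1]
grip_width: 0.544
grip_force: 15.0
```

>>> apply_moves --dp '[[0,0,-0.001],[0,0,0],[0,0,0],[0,0,0],[0,0,-0.01],[0,0,-0.02],[0,0,-0.03],[0,0,-0.035],[0,-0.01,-0.015],[0,-0.02,0]]' --twist '[[0,0,0],[0,0,0],[0,0,0],[0,0,0],[0,0,0],[0,0,0],[0,0,0],[0,0,0],[0,0,0],[0,0,0]]' --fingers '[0.27,0.27,0.27,0.27,0.27,0.27,0.27,0.27,0,0]'

```text
time: 23.2
position: [0.6144, 0.2253, 0.0878]
tool_rot: [-0.004, 3.136, 0.005]
ft_force: [1.1, -0.0, -1.0]
grip_width: 0.833
grip_force: 0.0
```

>>> apply_moves --dp '[[-0.002,-0.034,0],[-0.003,-0.038,0],[-0.003,-0.038,0],[-0.003,-0.038,0],[-0.003,-0.034,0],[-0.002,-0.02,0],[-0.002,-0.012,0],[0,0,0],[0,0,0]]' --twist '[[0,0,0],[0,0,0],[0,0,0],[0,0,0],[0,0,0],[0,0,0],[0,0,0],[0,0,0],[0,0,0]]' --fingers '[0,0,0,0,0,0,0,0,0]'

```text
time: 24.1
position: [0.6299, 0.0103, 0.0838]
tool_rot: [-0.001, -3.14, -0.001]
ft_force: [-0.3, -0.5, 0.0]
grip_width: 0.999
grip_force: 0.0
```

```bash
python3 - <<'E'
from h import *
print("ring",unproj("top",298.8,169.7,.058))
a=cv2.imread("pics/t12.png");t=snap("top","t13")[:,:,::-1]
o=cv2.imread("pics/top0.png")
w=np.abs(t.astype(int)-o).max(2)[155:212,180:240]>25
for k in range(0,57,3): print(k+155,''.join('#' if x else '.' for x in w[k]))
print(proj("top",(.6126,.2526,.015)))
E
```

```text
ring [0.63091907 0.00683594 0.058     ]
155 ............................................................
158 ............................................................
161 ......................##################....................
164 .................############################...............
167 .....................###########################............
170 ......................#######.#####################.........
173 ....................................################........
176 ......................###############.###############.......
179 ......................########.#######.###############......
182 .....................#################.###############......
185 .....................###############################.#......
188 .......................#############.##############.#.......
191 ...........................#...........###########.##.......
194 ........................................#######..##.........
197 ..........................................##...##...........
200 ............................................##..............
203 ..........................................#.................
206 ............................................................
209 ............................................................
[209.45882325 182.60287556]
```

>>> apply_moves --dp '[[-0.001,-0.003,0.015],[0,0,0.022],[0,0,0.018],[0,0,0.01],[0,0,0.005],[0,0,0.004],[0,0,0],[0,0,0],[0,0,0],[0,0,0]]' --twist '[[0,0,0],[0,0,0],[0,0,0],[0,0,0],[0,0,0],[0,0,0],[0,0,0],[0,0,0],[0,0,0],[0,0,0]]' --fingers '[0,0,0,0,0,0,0,1,1,1]' --newtons 30

```text
time: 25.15
position: [0.632, 0.0065, 0.0113]
tool_rot: [0.001, 3.14, 0.0]
ft_force: [0.1, 0.4, 0.1]
grip_width: 0.811
grip_force: 0.0
```

>>> apply_moves --dp '[[0,0,0],[0,0,0],[0,0,0],[0,0,0],[0,0,0]]' --twist '[[0,0,0],[0,0,0],[0,0,0],[0,0,0],[0,0,0]]' --fingers '[1,1,1,1,1]'

```text
time: 25.65
position: [0.6317, 0.0068, 0.0109]
tool_rot: [0.001, 3.141, 0.001]
ft_force: [-1.1, 0.7, 2.0]
grip_width: 0.651
grip_force: 30.0
```

>>> apply_moves --dp '[[0,0,-0.004],[0,0,-0.008],[0,0,-0.018],[0,0,-0.026],[0,0,-0.022],[0.01,-0.01,-0.012],[0.02,-0.021,0],[0.027,-0.028,0],[0.027,-0.028,0],[0.027,-0.028,0]]' --twist '[[0,0,0],[0,0,0],[0,0,0],[0,0,0],[0,0,0],[0,0,0],[0,0,0],[0,0,0],[0,0,0],[0,0,0]]' --fingers '[1,1,1,1,1,1,1,1,1,1]'

```text
time: 26.65
position: [0.5192, -0.1098, 0.1009]
tool_rot: [0.001, 3.141, -0.0]
ft_force: [0.4, -0.7, -1.1]
grip_width: 0.645
grip_force: 30.0
```

>>> apply_moves --dp '[[0.027,-0.028,0],[0.027,-0.028,0],[0.027,-0.028,0],[0.027,-0.028,0],[0.025,-0.027,0],[0.02,-0.021,0],[0.012,-0.013,0],[0,0,0],[0,0,0]]' --twist '[[0,0,0],[0,0,0],[0,0,0],[0,0,0],[0,0,0],[0,0,0],[0,0,0],[0,0,0],[0,0,0]]' --fingers '[1,1,1,1,1,1,1,1,1]'

```text
time: 27.55
position: [0.3556, -0.2811, 0.1009]
tool_rot: [0.003, 3.14, 0.001]
ft_force: [0.6, 1.0, -1.2]
grip_width: 0.645
grip_force: 30.0
```

```bash
python3 - <<'E'
from h import *
st=ctrl.get_state();print(st["position"],st["tool_rot"],st["joint_positions"])
t=snap("top","t14").astype(int); s=snap("scene","s14")
b=t[150:200,275:325].max(2)
m=b>150
print("base",__import__("m").cent(t.astype(np.uint8),"top",(270,152,326,200),60,.022))
# balance pan in scene image0: steel bluish vs cream case
o=cv2.imread("pics/top0.png").astype(int); c=o[240:325,378:452]; k=((c[:,:,0]-c[:,:,2])>5)&(c.max(2)>150)
r,cc=np.nonzero(k); print("pan px",r.min()+240,r.max()+240,cc.min()+378,cc.max()+378,r.mean()+240,cc.mean()+378,k.sum())
print(unproj("top",cc.mean()+378,r.mean()+240,.062))
o=cv2.imread("pics/scene0.png").astype(int); c=o[180:230,95:165]; k=((c[:,:,0]-c[:,:,2])>5)&(c.max(2)>150)
r,cc=np.nonzero(k); print(r.mean()+180,cc.mean()+95,k.sum(),unproj("scene",cc.mean()+95,r.mean()+180,.062))
E
```

```text
[ 0.35560436 -0.28106904  0.10091697] [2.67114107e-03 3.14048175e+00 1.02240649e-03] [-0.14349319 -0.07271681  0.73768637  2.05443448  0.05250406  1.14097803
  2.14010307]
base [0.6314 0.0076 0.0615]
pan px 247 318 389 446 280.6031268791341 417.94347564642214 1663
[ 0.3334723  -0.28648805  0.062     ]
192.42638036809817 126.7361963190184 326 [ 0.3036398  -0.28732366  0.062     ]
```

>>> apply_moves --dp '[[0.002,-0.002,0.01],[0,-0.001,0.018],[0,0,0.018],[0,0,0.01],[0,0,0.005],[0,0,0.002],[0,0,0],[0,0,0]]' --twist '[[0,0,0],[0,0,0],[0,0,0],[0,0,0],[0,0,0],[0,0,0],[0,0,0],[0,0,0]]' --fingers '[1,1,1,1,1,1,1,1]'

```text
time: 28.45
position: [0.3539, -0.2846, 0.0382]
tool_rot: [0.001, 3.14, -0.001]
ft_force: [0.0, 0.5, -2.1]
grip_width: 0.649
grip_force: 30.0
```

>>> apply_moves --dp '[[0,0,0.001],[0,0,0.001],[0,0,0]]' --twist '[[0,0,0],[0,0,0],[0,0,0]]' --fingers '[1,1,1]'

```text
time: 28.75
position: [0.3534, -0.2843, 0.0357]
tool_rot: [0.001, 3.141, 0.0]
ft_force: [0.7, -0.3, -1.4]
grip_width: 0.651
grip_force: 30.0
```

>>> apply_moves --dp '[[0,0,0.001],[0,0,0]]' --twist '[[0,0,0],[0,0,0]]' --fingers '[1,1]'

```text
time: 28.95
position: [0.3535, -0.2843, 0.0349]
tool_rot: [0.001, 3.141, 0.0]
ft_force: [-1.0, 0.6, 0.2]
grip_width: 0.646
grip_force: 30.0
```

Just touching. One more half millimetre, then release, lift and check.

>>> apply_moves --dp '[[0,0,0.001],[0,0,0],[0,0,0],[0,0,0],[0,0,0],[0,0,-0.01],[0,0,-0.02],[0,0,-0.02],[0,0,-0.01]]' --twist '[[0,0,0],[0,0,0],[0,0,0],[0,0,0],[0,0,0],[0,0,0],[0,0,0],[0,0,0],[0,0,0]]' --fingers '[1,0.1,0.1,0.1,0.1,0,0,0,0]'

```text
time: 29.85
position: [0.3543, -0.285, 0.0957]
tool_rot: [0.001, 3.139, -0.002]
ft_force: [0.4, -0.9, -0.3]
grip_width: 0.999
grip_force: 0.0
```

>>> apply_moves --dp '[[-0.012,0.012,0],[-0.025,0.026,0],[-0.029,0.031,0],[-0.029,0.031,0],[-0.029,0.031,0],[-0.029,0.031,0],[-0.029,0.031,0],[-0.029,0.031,0],[-0.029,0.031,0],[-0.02,0.021,0]]' --twist '[[0,0,0],[0,0,0],[0,0,0],[0,0,0],[0,0,0],[0,0,0],[0,0,0],[0,0,0],[0,0,0],[0,0,0]]' --fingers '[0,0,0,0,0,0,0,0,0,0]'

```text
time: 30.85
position: [0.6151, -0.0048, 0.0934]
tool_rot: [-0.004, 3.141, 0.001]
ft_force: [0.8, 0.1, -0.5]
grip_width: 0.997
grip_force: 0.0
```

>>> apply_moves --dp '[[-0.012,0.012,0],[0,0,0],[0,0,0]]' --twist '[[0,0,0],[0,0,0],[0,0,0]]' --fingers '[0,0,0]'

```text
time: 31.15
position: [0.6249, 0.0028, 0.0933]
tool_rot: [-0.001, -3.14, 0.001]
ft_force: [-1.3, 0.6, -0.5]
grip_width: 1.001
grip_force: 0.0
```

```bash
python3 - <<'E'
from h import *
st=ctrl.get_state();print(st["position"],st["tool_rot"])
s=snap("scene","s15");t=snap("top","t15")
f=np.hstack([cv2.resize(t[160:330,120:460],(400,300)),cv2.resize(s[150:330,80:420],(400,300))])
f2=np.hstack([cv2.resize(t[240:320,380:450],(400,300)),cv2.resize(s[170:250,90:170],(400,300))])
cv2.imwrite("pics/c15.png",np.vstack([f,f2])[:,:,::-1])
E
```

```text
[0.62491139 0.00276071 0.09334485] [-1.24422109e-03 -3.14045398e+00  1.47690707e-03]
```

View pics/c15.png

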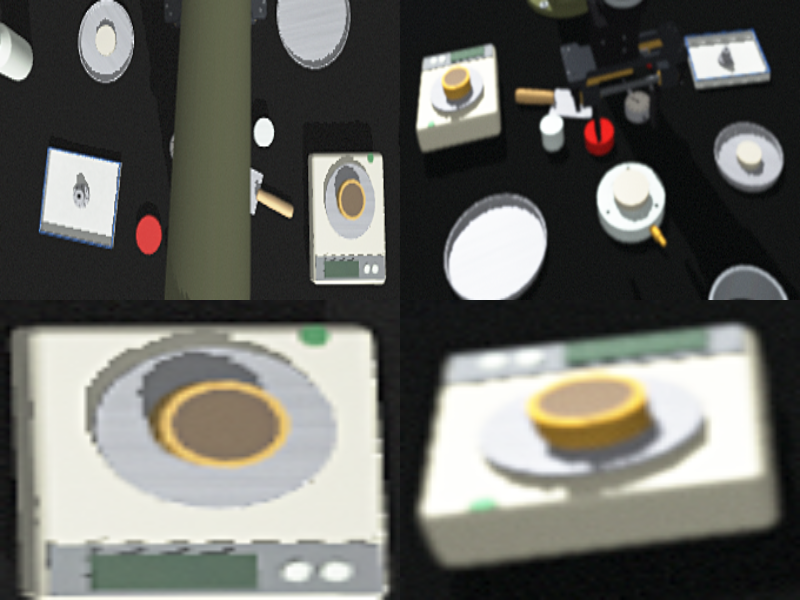

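Cap in the tray, small disc in the small pan, and ring upright at mid balance pan (crop (225,425), pan centre (215,425)). The large disc stands alone on the seat. Going for it.

>>> apply_moves --dp '[[-0.006,0.004,0.015],[0,0,0.025],[0,0,0.025],[0,0,0.015],[0,0,0.008],[0,0,0.005],[0,0,0],[0,0,0]]' --twist '[[0,0,0],[0,0,0],[0,0,0],[0,0,0],[0,0,0],[0,0,0],[0,0,0],[0,0,0]]' --fingers '[0,0,0,0,0,0,0,0]' --newtons 20

```text
time: 32.05
position: [0.6324, 0.0075, 0.0016]
tool_rot: [0.001, 3.14, 0.0]
ft_force: [-0.1, -0.7, 0.6]
grip_width: 0.998
grip_force: 0.0
```

>>> apply_moves --dp '[[0.001,0,0.002],[0,0,0.002],[0,0,0],[0,0,0],[0,0,0],[0,0,0],[0,0,0],[0,0,0]]' --twist '[[0,0,0],[0,0,0],[0,0,0],[0,0,0],[0,0,0],[0,0,0],[0,0,0],[0,0,0]]' --fingers '[0,0,0,1,1,1,1,1]' --newtons 20

```text
time: 32.85
position: [0.6306, 0.0076, -0.0033]
tool_rot: [0.001, 3.141, 0.0]
ft_force: [0.2, 0.3, 0.7]
grip_width: 0.752
grip_force: 20.0
```

>>> apply_moves --dp '[[0,0,-0.003],[0,0,-0.006],[0,0,-0.014],[0,0,-0.018],[0,-0.01,-0.012],[-0.001,-0.025,-0.006],[-0.002,-0.036,0],[-0.001,-0.036,0],[-0.001,-0.036,0],[-0.001,-0.036,0]]' --twist '[[0,0,0],[0,0,0],[0,0,0],[0,0,0],[0,0,0],[0,0,0],[0,0,0],[0,0,0],[0,0,0],[0,0,0]]' --fingers '[1,1,1,1,1,1,1,1,1,1]'

```text
time: 33.85
position: [0.6364, -0.174, 0.0568]
tool_rot: [0.002, 3.14, -0.001]
ft_force: [1.1, 0.1, -0.2]
grip_width: 0.751
grip_force: 20.0
```

>>> apply_moves --dp '[[-0.001,-0.032,0],[-0.001,-0.02,0],[0,-0.01,0],[0,0,0],[0,0,0]]' --twist '[[0,0,0],[0,0,0],[0,0,0],[0,0,0],[0,0,0]]' --fingers '[1,1,1,1,1]'

```text
time: 34.35
position: [0.6387, -0.2321, 0.0558]
tool_rot: [-0.0, 3.141, 0.002]
ft_force: [-0.1, 0.7, -0.9]
grip_width: 0.752
grip_force: 20.0
```

Down 0.082 to contact.

>>> apply_moves --dp '[[0,-0.001,0.012],[0,0,0.022],[0,0,0.022],[0,0,0.012],[0,0,0.006],[0,0,0.003],[0,0,0.001],[0,0,0],[0,0,0]]' --twist '[[0,0,0],[0,0,0],[0,0,0],[0,0,0],[0,0,0],[0,0,0],[0,0,0],[0,0,0],[0,0,0]]' --fingers '[1,1,1,1,1,1,1,1,1]'

```text
time: 35.25
position: [0.639, -0.2348, -0.0214]
tool_rot: [0.001, 3.14, -0.001]
ft_force: [-0.4, -0.0, -1.4]
grip_width: 0.752
grip_force: 20.0
```

>>> apply_moves --dp '[[0,0,0.001],[0,0,0.001],[0,0,0]]' --twist '[[0,0,0],[0,0,0],[0,0,0]]' --fingers '[1,1,1]'

```text
time: 35.55
position: [0.6383, -0.2345, -0.0244]
tool_rot: [-0.001, -3.142, -0.0]
ft_force: [-0.2, 0.1, -1.3]
grip_width: 0.746
grip_force: 20.0
```

>>> apply_moves --dp '[[0,0,0.001],[0,0,0]]' --twist '[[0,0,0],[0,0,0]]' --fingers '[1,1]'

```text
time: 35.75
position: [0.6383, -0.2344, -0.0255]
tool_rot: [-0.001, -3.141, -0.0]
ft_force: [-0.2, -0.6, -1.9]
grip_width: 0.75
grip_force: 20.0
```

>>> apply_moves --dp '[[0,0,0.001],[0,0,0]]' --twist '[[0,0,0],[0,0,0]]' --fingers '[1,1]'

```text
time: 35.95
position: [0.6385, -0.2345, -0.0262]
tool_rot: [0.001, 3.141, 0.0]
ft_force: [-0.0, 0.4, -0.0]
grip_width: 0.749
grip_force: 20.0
```

>>> apply_moves --dp '[[0,0,0.0005],[0,0,0]]' --twist '[[0,0,0],[0,0,0]]' --fingers '[1,1]'

```text
time: 36.15
position: [0.6385, -0.2345, -0.0263]
tool_rot: [0.001, 3.141, 0.0]
ft_force: [-1.2, 0.4, 3.8]
grip_width: 0.752
grip_force: 20.0
```

Contact. Release, lift well clear and move aside for a final look.

>>> apply_moves --dp '[[0,0,0],[0,0,0],[0,0,0],[0,0,0],[0,0,-0.01],[0,0,-0.02],[0,0,-0.03],[0,0,-0.04],[0,0.02,-0.04],[0,0.04,-0.03]]' --twist '[[0,0,0],[0,0,0],[0,0,0],[0,0,0],[0,0,0],[0,0,0],[0,0,0],[0,0,0],[0,0,0],[0,0,0]]' --fingers '[0.03,0.03,0.03,0.03,0.03,0.03,0.03,0.03,0,0]'

```text
time: 37.15
position: [0.6383, -0.1796, 0.1472]
tool_rot: [0.013, 3.138, -0.006]
ft_force: [0.8, 0.0, 0.5]
grip_width: 0.995
grip_force: 0.0
```

>>> apply_moves --dp '[[0,0.04,0],[0,0.04,0],[0,0.04,0],[0,0.03,0],[0,0.01,0],[0,0,0],[0,0,0]]' --twist '[[0,0,0],[0,0,0],[0,0,0],[0,0,0],[0,0,0],[0,0,0],[0,0,0]]' --fingers '[0,0,0,0,0,0,0]'

```text
time: 37.85
position: [0.6386, -0.017, 0.1436]
tool_rot: [0.005, 3.141, -0.002]
ft_force: [-0.9, -1.3, -0.2]
grip_width: 1.001
grip_force: 0.0
```

```bash
python3 - <<'E'
from h import *
st=ctrl.get_state();print(st["position"],st["ft_force"])
s=snap("scene","s16");t=snap("top","t16")
def tile(im,n,p,h=28):
    u,v=proj(n,p).round().astype(int); c=im[v-h:v+h,u-h:u+h]; c=cv2.resize(c,(200,200),interpolation=cv2.INTER_CUBIC)
    cv2.drawMarker(c,(102,102),(255,0,255),cv2.MARKER_CROSS,12,1); return c
P=[(.372,.3125,.027),(.6126,.2526,.015),(.353,-.2855,.082),(.639,-.2338,.015)]
r=[np.hstack([tile(im,n,p,34 if k==3 else 28) for k,p in enumerate(P)]) for im,n in((t,"top"),(s,"scene"))]
r.append(np.hstack([tile(s,"scene",(.4417,.0781,.018)),tile(cv2.imread("pics/scene0.png")[:,:,::-1].copy(),"scene",(.4417,.0781,.018)),np.zeros((200,400,3),np.uint8)]))
cv2.imwrite("pics/fin.png",np.vstack(r)[:,:,::-1])
E
```

```text
[ 0.63860025 -0.01697577  0.14359363] [-0.86435255 -1.26672268 -0.22964493]
```

View pics/fin.png

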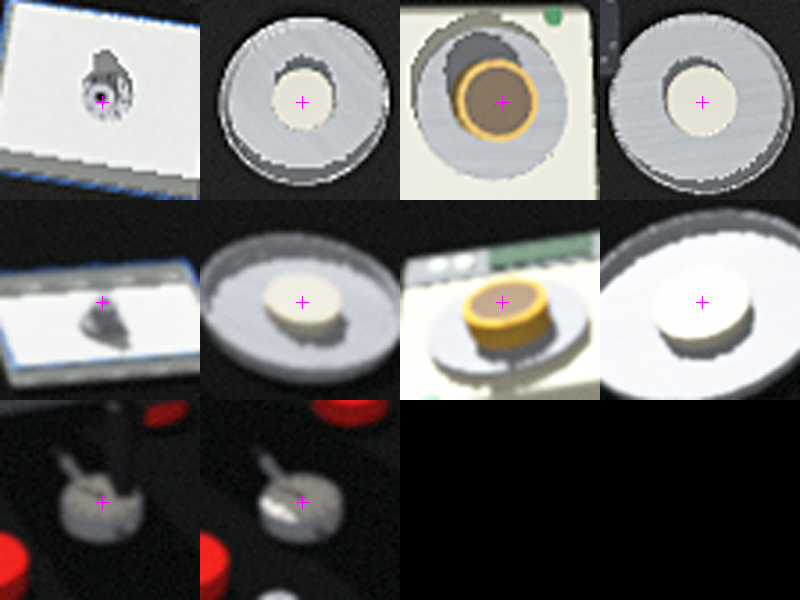

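All four pieces sit flat and centred on the markers, within a few mm, and the gauge hasn't moved: its tiles match. Handing in.

```bash
python3 -c "
from bench import ctrl
print(ctrl.close_job())"
```

```text
the job is handed in; nothing more can be done
None
```

The stack is apart and the job is handed in at about 38 s: the cap, small disc, ring and large disc each sit flat, upright and centred within a few mm in their places, and the dial gauge is where it lay (last camera check; no verdict came back).

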